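# Sweep the loose washers through the gate into the slot

## Task

Three loose steel washers lie on the plywood sorting board. With the fingertips, push them along the board through the gate between the two slanted fences, one after another, until all three lie in single file in the slot, each wholly past the gate. Only slide them: do not pick up or tip any washer, and leave the pigment jar, the tape measure and the moulding offcut where they are.

Things in the scene. Friction and masses are not known exactly. Their poses are not given: they have to be found in the camera images.
- board: plywood sorting board, 330 x 190 mm, 9 mm thick, fixed on the table. Origin: on its underside (table height) below the middle of the gate; x points through the gate into the slot, y to the left seen along x, z up. Spans x -165 to +165 mm, y -95 to +95 mm; the open field (x < 0) where the washers lie has no rim at its rear and sides.
- gate (a point): middle of the gate on the board's floor, 9 mm above the table; axes as the board's. The gate is 52 mm clear between two round posts (8 mm diameter). Fence strips form a funnel from the posts at (0, +-30) to (-42, +-88) mm (x, y). Posts and aluminium strips (6 mm wide) stand 5 mm above the floor: fingertips higher than that pass over them.
- slot_end (a point): middle of the slot's closed end on the board's floor, 150 mm past the gate along x. Two straight strips, 5 mm high, make the slot, 56 mm wide between them; a stop strip closes it here. On the table farther from the robot on this side stands an easel with a framed picture, about 0.4 m tall, some 0.65 to 0.95 m ahead of the robot and 0 to 0.35 m to its left: keep the arm clear of it.
- washer_a: plain flat steel washer, 40 mm outside diameter, 17 mm hole, 10 mm thick, about 80 g, lying loose on the board's field on the -y side, some 53 mm from the board's midline; all three are alike. Origin: centre of its underside, z up. The next washer may push it farther along the slot.
- washer_b: plain flat steel washer, 40 mm outside diameter, 17 mm hole, 10 mm thick, about 80 g, lying loose on the board's field near the midline, farthest from the gate; all three are alike. Origin: centre of its underside, z up. The next washer may push it farther along the slot.
- washer_c: plain flat steel washer, 40 mm outside diameter, 17 mm hole, 10 mm thick, about 80 g, lying loose on the board's field on the +y side, some 53 mm from the board's midline; all three are alike. Origin: centre of its underside, z up. The next washer may push it farther along the slot.
- pigment_jar: small pigment jar with a cap, 42 mm diameter, 49 mm high, loose on the table beside the board's field, on the -y side. Origin: centre of its underside. Bystander.
- tape_measure: tape measure, 67 x 68 x 36 mm, loose on the table behind the rear edge of the board's field. Origin: centre of its underside. Bystander.
- moulding_offcut: dark wooden moulding offcut, 100 mm long, 22 mm wide, 18 mm high, lying loose on the board alongside the slot, on its -y side. Origin: centre of its underside, y along its length. Bystander.
There are look-alikes about, which are no part of the job. Leave any yellow look-alike of the washer_a alone.

How it is judged:
On the way, in this order (a step that is already met when the one before it is completed fails the run):
1. a first washer alone is through the gate, in the slot (((x of washer_a in the frame of gate between 0.014 and 0.15 m and y of washer_a in the frame of gate between -0.012 and 0.012 m and z of washer_a in the frame of gate below 0.004 m) or (x of washer_b in the frame of gate between 0.014 and 0.15 m and y of washer_b in the frame of gate between -0.012 and 0.012 m and z of washer_b in the frame of gate below 0.004 m) or (x of washer_c in the frame of gate between 0.014 and 0.15 m and y of washer_c in the frame of gate between -0.012 and 0.012 m and z of washer_c in the frame of gate below 0.004 m))), for 0.2 s.
2. a second washer has followed it into the slot ((((x of washer_a in the frame of gate between 0.014 and 0.15 m and y of washer_a in the frame of gate between -0.012 and 0.012 m and z of washer_a in the frame of gate below 0.004 m) and (x of washer_b in the frame of gate between 0.014 and 0.15 m and y of washer_b in the frame of gate between -0.012 and 0.012 m and z of washer_b in the frame of gate below 0.004 m)) or ((x of washer_a in the frame of gate between 0.014 and 0.15 m and y of washer_a in the frame of gate between -0.012 and 0.012 m and z of washer_a in the frame of gate below 0.004 m) and (x of washer_c in the frame of gate between 0.014 and 0.15 m and y of washer_c in the frame of gate between -0.012 and 0.012 m and z of washer_c in the frame of gate below 0.004 m)) or ((x of washer_b in the frame of gate between 0.014 and 0.15 m and y of washer_b in the frame of gate between -0.012 and 0.012 m and z of washer_b in the frame of gate below 0.004 m) and (x of washer_c in the frame of gate between 0.014 and 0.15 m and y of washer_c in the frame of gate between -0.012 and 0.012 m and z of washer_c in the frame of gate below 0.004 m)))), for 0.2 s.
3. the third washer has followed (x of washer_a in the frame of gate between 0.014 and 0.15 m and y of washer_a in the frame of gate between -0.012 and 0.012 m and z of each of washer_a, washer_b, washer_c in the frame of gate below 0.004 m and x of washer_b in the frame of gate between 0.014 and 0.15 m and y of washer_b in the frame of gate between -0.012 and 0.012 m and x of washer_c in the frame of gate between 0.014 and 0.15 m and y of washer_c in the frame of gate between -0.012 and 0.012 m), for 0.2 s.
At the end, for the whole second after the job is handed in: All three washers lie flat on the board's floor in the slot at rest, each centre at least 14 mm past the gate line and within 12 mm of the slot's midline; they went in one at a time (each came to be in the slot for 0.2 s before the next was) (all of step 3 and linear speed of each of washer_a, washer_b, washer_c below 0.01 m/s); the robot touches nothing.
It fails at once if a washer is lifted more than 10 mm off the board's floor (z of any of washer_a, washer_b, washer_c in the frame of gate above 0.01 m).
It fails at once if a washer is tipped more than about 30 degrees (angle between any of washer_a, washer_b, washer_c's own z axis and vertical above 0.52 rad).
It fails at once if a washer is knocked off the board (z of any of washer_a, washer_b, washer_c in the frame of gate below -0.005 m).
It fails at once if the pigment jar, tape measure or moulding offcut is moved more than 20 mm (distance of any of pigment_jar, tape_measure, moulding_offcut from where it was at the start of the episode above 0.02 m).
It also fails if it takes over 72 s, if anything falls off the work surface, if the arm or the gripper's body presses on something with over 40 N, if the wrist force passes 120 N, or if a joint passes its speed limit or range.

## Robot

A 7-joint arm with a two-finger parallel gripper is mounted at the origin on a cart in front of the work surface, level with it; the furniture and walls round the work are solid. World frame = base frame: x ahead of the robot, y to its left, z up, the work surface at z = 0. Lengths are in m, angles in rad, forces in N, time in s.
With the tool pointing down it reaches from about 0.4 to 0.85 m from the base axis. Payload 4.5 kg.
Tool frame: the origin (TCP) lies at the centre of the arm's flange, where the gripper is bolted on; the fingertips stand 166 mm ahead of it and the grasp point (between the pads) lies 147 mm ahead of it (r.grip_depth is the distance from the TCP to the grasp point, in m); z points along the fingers, y is the line along which they close (so a half turn about z gives the same grasp; the last joint's range is limited). The gripper opens to 88 mm and grips with 3 to 60 N. Pads are 18 mm wide; open, the fingers measure 123 mm over their backs; the gripper's body (75 mm by 187 mm) begins 45 mm behind the grasp point.
Start: joints at [-1.238, 0.689, -0.195, 1.565, 0.157, 0.902, -0.215], TCP at [0.184, 0.597, 0.405] pointing down, gripper open.
Joint ranges: [-3.01, 3.01], [-0.46, 2.08], [-1.47, 1.51], [0.13, 2.56], [-1, 4.14], [0.04, 2.09], [-2.66, 2.66]. Speed limits (rad/s): [2.57, 2.57, 3.14, 3.14, 3.14, 3.14, 3.14].

## Interface

Orientations are given as a unit quaternion [x, y, z, w].
In Python, from plant import status, cams, r, finder gives the robot as it stands.
- The arm moves only by the tool play_rows, never from a script. Its argument "rows" is a list of rows, each a list of 7 numbers: the opening in per cent of the stroke, from 0 (shut) to 100 (fully open), then the shift along the tool's x, y, z in m, then the turn, a rotation vector about the tool's x, y, z in degrees. A call has 1 to 8 rows; each row shifts and turns the commanded pose from where the row before left it, along the tool's axes as they then stand; what a row does not reach is not made up. A row lasts 1/8 s, in which the tool goes at most 62.5 mm and 10.7 degrees, less where a joint would pass 70% of its speed; a pose out of reach is approached as far as the arm can. A call with a gripper value outside its range is refused whole. The fingers move at their own pace and stop on an object; "grip_force" is the grip in N (left out, the last holds). Time passes only in rows, so rows that do not move let the fingers close. It gives the time, the measured TCP pose, the force, the opening and the grip force at its end, in the units of the state.
- status.get_state(): the state, without advancing time (a new reading comes with each control period).
- cams.snapshot(name): name is "scene" or "top" or "wrist"; returns the picture (480x640x3 uint8, red, green, blue); there is no depth.
- cams.camera_params(name): a dict with "vfov" (degrees; the focal length in pixels is half the picture's height over the tangent of half this angle, whatever the lens; pixels are square), "cx", "cy" (the principal point, pixels), "R" (3x3) and "t" (3): a world point X has camera coordinates R X + t; the wrist camera has in their place "tool_from_camera" (4x4, takes a point from camera to tool coordinates, whose origin is the TCP and whose axes are the flange's). Camera axes: x right, y down, z forward; pixel columns grow to the right and rows downward; lengths in m; the calibration is good to about 2 mm. A picture is of the moment at which its call begins: read the wrist's pose just before it. camera_params takes no time and is no camera call.
- r.finish_job(): hands the job in; it is judged then, once.
Trained networks look in the newest picture that a camera, given by its name, has taken for a name from the list of things; names that differ only in an ending like _2 or _b are one class to them, and where a whole thing is asked for, a point or a joint stands for the part that bears it (a point fixed in the world has none). Each returns a list of dicts, best first, with "score" (0 to 1); they miss things now and then, are a little off and sometimes report something else, mostly with a low value. They report only what shows in the picture. A call takes as long as a camera call. They do not tell look-alikes from the thing itself.
- finder.spot_in(camera, label): "at" ([x, y, z] in m, in the coordinates of the camera as it stood for that picture, good to about 4 mm: the middle of the surface that is visible of it).
- finder.regions_of(camera, label): "mask" (480x640 bool, what is visible of it).
The state is a dict: "clock": time; "q": joint angles; "qd": joint speeds; "joint_torque": joint torques, N m; "tool_pos": TCP position; "eef_rot": TCP orientation; "contact_force": force on the tool from outside, world axes, zero at the start; "moment": the same for the moment, N m; "opening": opening from 0.0 (shut) to 1.0 (fully open); "finger_force": force on a finger pad.
Only numpy, scipy, OpenCV 4.12 (cv2) and the standard library are available. Lean on these libraries where they do the work, as an engineer would, in place of code of your own. Each camera call takes 0.05 s, during which the arm holds its last target. There are 200 camera calls.

## Working session

There is one attempt and no reset: what is moved stays moved. The work goes in short steps, Python scripts to look and compute and a tool call to move; the robot and the scene stay as the last step left them, time stands still between calls to the robot, and variables do not carry over. Pictures are saved under pics/ and viewed, at most 10 in all, crops included, and the job is handed in when it is done.

Besides the shell and the picture viewer there is one more tool, called by a JSON object that holds its "name" and its "arguments", one argument or row to a line. play_rows: Moves the arm, as the interface text tells. Its arguments: {"type":"object","properties":{"rows":{"type":"array","items":{"type":"array","items":{"type":"number"}}},"grip_force":{"type":"number"}},"required":["rows"]}

```bash
ls; mkdir -p pics
cat > h.py <<'E'
import numpy as np, cv2
from plant import status, cams, r, finder
from scipy.spatial.transform import Rotation as Ro
def K(p):
    f=240/np.tan(np.radians(p['vfov'])/2); return f,p['cx'],p['cy']
def ext(name,s=None):
    p=cams.camera_params(name)
    if 'R' in p: return p,np.array(p['R']),np.array(p['t'])
    s=s or status.get_state()
    T=np.eye(4);T[:3,:3]=Ro.from_quat(s['eef_rot']).as_matrix();T[:3,3]=s['tool_pos']
    W=T@np.array(p['tool_from_camera']); R=W[:3,:3].T
    return p,R,-R@W[:3,3]
def pix2w(name,u,v,z,s=None):
    p,R,t=ext(name,s); f,cx,cy=K(p)
    d=R.T@np.array([(u-cx)/f,(v-cy)/f,1]); o=-R.T@t
    return o+d*(z-o[2])/d[2]
def w2pix(name,X,s=None):
    p,R,t=ext(name,s); f,cx,cy=K(p); c=R@np.array(X)+t
    return np.array([cx+f*c[0]/c[2],cy+f*c[1]/c[2]])
def c2w(name,at,s=None):
    p,R,t=ext(name,s); return R.T@(np.array(at)-t)
def save(n,im): cv2.imwrite('pics/'+n+'.png',im[:,:,::-1])
E
python3 - <<'E'
from h import *
s=status.get_state(); print(s)
for c in('top','scene'):
    im=cams.snapshot(c); save(c+'0',im); print(c,cams.camera_params(c))
    for l in('washer_a','board','pigment_jar','tape_measure','moulding_offcut'):
        for d in finder.spot_in(c,l): print(l,round(d['score'],2),c2w(c,d['at']).round(3),w2pix(c,c2w(c,d['at'])).round())
print({k:v for k,v in cams.camera_params('wrist').items()})
E
```

```text
pics
{'clock': 0.0, 'q': array([-1.23820499,  0.68997264, -0.19455084,  1.56631878,  0.15730206,
        0.90248497, -0.21506798]), 'qd': array([-0.00027072, -0.00068927,  0.00053667,  0.00095707, -0.00072208,
        0.00024064, -0.00065558]), 'joint_torque': array([-1.17803256e-05, -5.27550566e+01, -1.26714293e+00, -1.53428668e+01,
       -5.27574169e-02,  6.55233976e-03,  1.53758674e-04]), 'tool_pos': array([0.18389469, 0.59699989, 0.4039245 ]), 'eef_rot': array([ 1.48769775e-01,  9.88871454e-01, -8.91305591e-04, -8.02572060e-05]), 'contact_force': array([-0.55399795,  0.82416809,  0.01301326]), 'moment': array([-0.04162918, -0.01702896,  0.01191136]), 'finger_force': 0.0, 'opening': 0.9989876138758556}
top {'vfov': 42.81770110213135, 'cx': 319.3149234437666, 'cy': 238.56546966931788, 'R': array([[-0.01633895, -0.99975008, -0.01525839],
       [-0.98486867,  0.01872523, -0.17228773],
       [ 0.17253038,  0.01221251, -0.98492849]]), 't': array([-0.03227533,  0.55432498,  0.99177892])}
washer_a 0.92 [ 0.555 -0.106  0.019] [356. 240.]
washer_a 0.92 [ 0.487 -0.151  0.023] [384. 278.]
[... 1038 characters left out ...]
]
board 0.87 [ 0.504 -0.051  0.008] [309. 259.]
pigment_jar 0.66 [ 0.644 -0.139  0.033] [406. 250.]
tape_measure 0.67 [ 0.479 -0.295  0.033] [382. 328.]
moulding_offcut 0.61 [0.595 0.049 0.018] [325. 221.]
moulding_offcut 0.37 [ 0.554 -0.109  0.017] [352. 263.]
{'vfov': 65.61336876491511, 'cx': 315.664400838157, 'cy': 241.7645015285874, 'tool_from_camera': array([[-8.21533087e-04, -9.51806196e-01, -3.06699022e-01,
         7.89976872e-02],
       [ 9.99999626e-01, -8.64675779e-04,  4.79618389e-06,
         4.65439644e-04],
       [-2.69760253e-04, -3.06698903e-01,  9.51806551e-01,
         2.08076251e-02],
       [ 0.00000000e+00,  0.00000000e+00,  0.00000000e+00,
         1.00000000e+00]])}
```

View pics/top0.png

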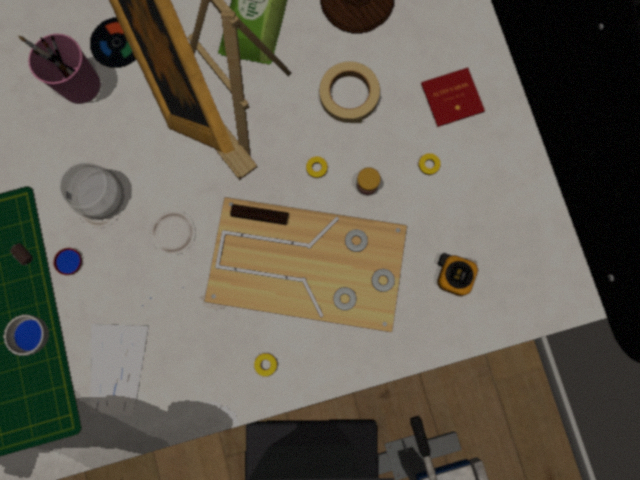

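View pics/scene0.png

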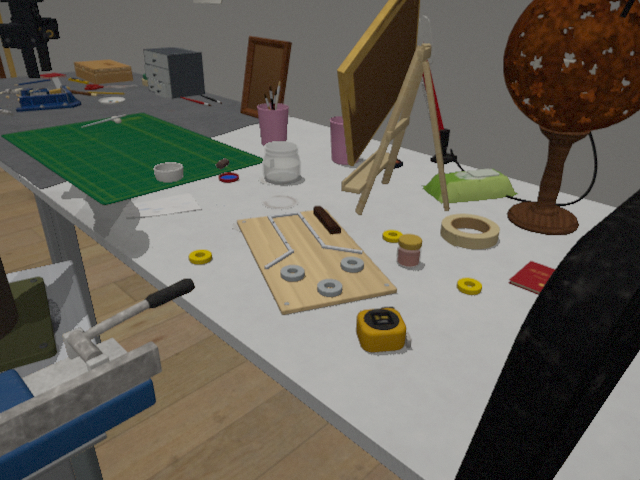

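The top view shows the board with corners at about (223,198), (407,226), (392,331) and (205,301). The slot is on the left, so board +x ≈ world +y and board +y points toward the robot. There are six washer-like rings. The three grey steel ones at (356,240), (383,280) and (344,298) are on the board's field, so they are a (−y side), b (rearmost, midline) and c (+y side). The yellow ones at (317,167), (429,163) and (265,365) are off the board and are look-alikes.

```bash
cat >> h.py <<'E'
B=None
try:
    import json; B=json.load(open('B.json'))
except Exception: pass
def w2b(P):
    c,s=np.cos(B[2]),np.sin(B[2]); d=np.array(P)[:2]-B[:2]
    return np.array([c*d[0]+s*d[1],-s*d[0]+c*d[1]])
def b2w(p):
    c,s=np.cos(B[2]),np.sin(B[2]); return np.array([B[0]+c*p[0]-s*p[1],B[1]+s*p[0]+c*p[1]])
def tool():
    s=status.get_state(); M=Ro.from_quat(s['eef_rot']).as_matrix()
    b=w2b(s['tool_pos']); a=np.degrees(np.arctan2(M[1,0],M[0,0])-B[2])
    return s,b,a
E
python3 - <<'E'
from h import *
import json
im=cams.snapshot('top')
d=finder.regions_of('top','board')[0]; m=d['mask'].astype(np.uint8)
c=max(cv2.findContours(m,0,2)[0],key=cv2.contourArea)
h=cv2.convexHull(c)[:,0]; 
P=np.array([pix2w('top',u,v,.009)[:2] for u,v in h])*1000
rc=cv2.minAreaRect(P.astype(np.float32)); print(rc)
ctr=np.array(rc[0])/1000; bx=cv2.boxPoints(rc)
e=[bx[1]-bx[0],bx[2]-bx[1]]; e=max(e,key=np.linalg.norm); e=e/np.linalg.norm(e); e=e if e[1]>0 else -e
B=[ctr[0],ctr[1],float(np.arctan2(e[1],e[0]))]; json.dump([float(x) for x in B],open('B.json','w')); print(B,np.degrees(B[2]))
import h; h.B=B
print('post px check', [pix2w('top',u,v,.014).round(3) for u,v in((310,245),(303,279),(338,220),(322,315))],[ (h.w2b(pix2w('top',u,v,.014))*1000).round() for u,v in((310,245),(303,279),(338,220),(322,315),(222,234),(218,268))])
for d in finder.regions_of('top','washer_a'):
    v,u=np.nonzero(d['mask']); w=pix2w('top',u.mean(),v.mean(),.017); print(d['score'],u.mean(),v.mean(),len(u),w.round(4),(h.w2b(w)*1000).round(1))
print('easel foot',[ (pix2w('top',u,v,.0)).round(3) for u,v in((240,175),(250,165))],pix2w('top',215,150,.1).round(3),pix2w('top',170,125,.1).round(3))
print('jar',(h.w2b([.655,-.125])*1000))
E
```

```text
((518.0571899414062, -18.092453002929688), (332.6164245605469, 192.94639587402344), 80.13053131103516)
[np.float64(0.5180571899414063), np.float64(-0.01809245300292969), 1.3985415697097778] 80.13052941797149
post px check [array([ 0.548, -0.025,  0.014]), array([ 0.489, -0.012,  0.014]), array([ 0.592, -0.075,  0.014]), array([ 0.426, -0.044,  0.014])] [array([ -2., -31.]), array([ 1., 30.]), array([-43., -83.]), array([-41.,  86.]), array([155., -27.]), array([151.,  34.])]
0.89 344.7415143603133 298.3524804177546 383 [ 0.4539 -0.0837  0.017 ] [-75.6  51.9]
0.88 382.9347826086956 280.472049689441 322 [ 0.4836 -0.1503  0.017 ] [-136.2   11.3]
0.79 265.18548387096774 364.005376344086 372 [0.3455 0.0534 0.017 ] [ 40.8 182.3]
0.73 430.4331550802139 164.2139037433155 374 [ 0.6898 -0.2419  0.017 ] [-191.1 -207.6]
0.68 316.69830508474575 166.07118644067796 295 [ 0.6906 -0.0392  0.017 ] [   8.8 -173.6]
0.62 355.8833746898263 240.37468982630273 403 [ 0.5547 -0.1055  0.017 ] [-79.9 -51. ]
easel foot [array([0.682, 0.101, 0.   ]), array([0.7  , 0.082, 0.   ])] [0.697 0.128 0.1  ] [0.742 0.204 0.1  ]
jar [ -81.8528316  -153.24056509]
```

```bash
cat >> h.py <<'E'
def plan(*legs, start=None):
    """legs: (bx mm, by mm, tip height above floor mm, heading deg, rows)"""
    s,b,a=tool(); cur=np.array([b[0]*1e3,b[1]*1e3,(s['tool_pos'][2]-.175)*1e3,a]) if start is None else np.array(start,float)
    for L in legs:
        n=L[4]; dl=(np.array(L[:4])-cur)/n
        for i in range(n):
            h=np.radians(cur[3]); dx=np.cos(h)*dl[0]+np.sin(h)*dl[1]; dy=-np.sin(h)*dl[0]+np.cos(h)*dl[1]
            print([round(dx/1e3,4),round(-dy/1e3,4),round(-dl[2]/1e3,4),0,0,round(-dl[3],1)],round(np.linalg.norm(dl[:3]),1))
            cur=cur+dl
def show(): 
    s,b,a=tool(); print('t',round(s['clock'],2),'b',(b*1e3).round(1),'tip',round((s['tool_pos'][2]-.175)*1e3,1),'hd',round(a,1),'F',s['contact_force'].round(1),'op',round(s['opening'],3),'q',s['q'].round(2), 'tilt',Ro.from_quat(s['eef_rot']).as_matrix()[:,2].round(4))
E
python3 - <<'E'
from h import *
show(); plan((-40,0,180,40,15))
E
```

```text
t 0.75 b [549.1 434.7] tip 229.8 hd 82.8 F [-0.1 -0.2  0.4] op 1.002 q [-1.24  0.69 -0.19  1.57  0.16  0.9  -0.22] tilt [ 0.e+00  2.e-04 -1.e+00]
[np.float64(-0.0337), np.float64(-0.0353), np.float64(0.0033), 0, 0, np.float64(2.9)] 48.9
[np.float64(-0.0354), np.float64(-0.0336), np.float64(0.0033), 0, 0, np.float64(2.9)] 48.9
[np.float64(-0.037), np.float64(-0.0318), np.float64(0.0033), 0, 0, np.float64(2.9)] 48.9
[np.float64(-0.0386), np.float64(-0.0299), np.float64(0.0033), 0, 0, np.float64(2.9)] 48.9
[np.float64(-0.04), np.float64(-0.0279), np.float64(0.0033), 0, 0, np.float64(2.9)] 48.9
[np.float64(-0.0414), np.float64(-0.0259), np.float64(0.0033), 0, 0, np.float64(2.9)] 48.9
[np.float64(-0.0426), np.float64(-0.0238), np.float64(0.0033), 0, 0, np.float64(2.9)] 48.9
[np.float64(-0.0437), np.float64(-0.0217), np.float64(0.0033), 0, 0, np.float64(2.9)] 48.9
[np.float64(-0.0447), np.float64(-0.0195), np.float64(0.0033), 0, 0, np.float64(2.9)] 48.9
[np.float64(-0.0457), np.float64(-0.0172), np.float64(0.0033), 0, 0, np.float64(2.9)] 48.9
[np.float64(-0.0465), np.float64(-0.0149), np.float64(0.0033), 0, 0, np.float64(2.9)] 48.9
[np.float64(-0.0471), np.float64(-0.0126), np.float64(0.0033), 0, 0, np.float64(2.9)] 48.9
[np.float64(-0.0477), np.float64(-0.0103), np.float64(0.0033), 0, 0, np.float64(2.9)] 48.9
[np.float64(-0.0482), np.float64(-0.0079), np.float64(0.0033), 0, 0, np.float64(2.9)] 48.9
[np.float64(-0.0485), np.float64(-0.0055), np.float64(0.0033), 0, 0, np.float64(2.9)] 48.9
```

{"name": "play_rows", "arguments": {
  "rows": [
    [27, -0.034, -0.035, 0.003, 0, 0, 2.9],
    [27, -0.035, -0.034, 0.003, 0, 0, 2.9],
    [27, -0.037, -0.032, 0.003, 0, 0, 2.9],
    [27, -0.039, -0.03, 0.003, 0, 0, 2.9],
    [27, -0.04, -0.028, 0.003, 0, 0, 2.9],
    [27, -0.041, -0.026, 0.003, 0, 0, 2.9],
    [27, -0.043, -0.024, 0.003, 0, 0, 2.9],
    [27, -0.044, -0.022, 0.003, 0, 0, 2.9]
  ]
}}

```text
clock: 1.75
tool_pos: [0.3581, 0.2451, 0.3809]
eef_rot: [0.345, 0.938, 0.001, 0.0]
contact_force: [0.7, 0.7, -0.5]
opening: 0.265
finger_force: 0.0
```

```bash
python3 -c "
from h import *
show(); plan((-40,0,180,40,7))"
```

```text
t 1.75 b [231.8 202.7] tip 205.9 hd 59.5 F [ 0.7  0.7 -0.5] op 0.265 q [-0.62  0.49 -0.13  2.15  0.12  0.51  0.02] tilt [ 9.e-04  8.e-04 -1.e+00]
[np.float64(-0.0447), np.float64(-0.0187), np.float64(0.0037), 0, 0, np.float64(2.8)] 48.6
[np.float64(-0.0455), np.float64(-0.0165), np.float64(0.0037), 0, 0, np.float64(2.8)] 48.6
[np.float64(-0.0463), np.float64(-0.0143), np.float64(0.0037), 0, 0, np.float64(2.8)] 48.6
[np.float64(-0.0469), np.float64(-0.0121), np.float64(0.0037), 0, 0, np.float64(2.8)] 48.6
[np.float64(-0.0474), np.float64(-0.0098), np.float64(0.0037), 0, 0, np.float64(2.8)] 48.6
[np.float64(-0.0479), np.float64(-0.0075), np.float64(0.0037), 0, 0, np.float64(2.8)] 48.6
[np.float64(-0.0482), np.float64(-0.0051), np.float64(0.0037), 0, 0, np.float64(2.8)] 48.6
```

Signs and tracking are right, so I'll continue to the viewing pose and look with the wrist camera.

{"name": "play_rows", "arguments": {
  "rows": [
    [27, -0.045, -0.019, 0.004, 0, 0, 2.8],
    [27, -0.046, -0.016, 0.004, 0, 0, 2.8],
    [27, -0.046, -0.014, 0.004, 0, 0, 2.8],
    [27, -0.047, -0.012, 0.004, 0, 0, 2.8],
    [27, -0.047, -0.01, 0.004, 0, 0, 2.8],
    [27, -0.048, -0.007, 0.004, 0, 0, 2.8],
    [27, -0.048, -0.005, 0.004, 0, 0, 2.8],
    [27, 0, 0, 0, 0, 0, 0]
  ]
}}

```text
clock: 2.75
tool_pos: [0.5127, -0.0597, 0.3525]
eef_rot: [0.503, 0.865, -0.001, 0.001]
contact_force: [0.2, 0.3, 0.3]
opening: 0.27
finger_force: 0.0
```

```bash
cat >> h.py <<'E'
def washers(cam='wrist',z=.019,mn=.3):
    s=status.get_state(); im=cams.snapshot(cam); out=[]
    for d in finder.regions_of(cam,'washer_a'):
        m=d['mask'].astype(np.uint8)
        c=max(cv2.findContours(m,0,2)[0],key=cv2.contourArea)
        P=np.array([pix2w(cam,u,v,z,s)[:2] for u,v in c[:,0]],np.float32)*1e3
        (x,y),R=cv2.minEnclosingCircle(P); rgb=im[d['mask']].mean(0)
        b=w2b(np.array([x,y])/1e3)*1e3
        px=c[:,0].mean(0); out.append(b); print('washer',round(d['score'],2),'px',px.round(),'b',b.round(1),'R',round(R,1),'rgb',rgb.round())
    return im,s
E
python3 - <<'E'
from h import *
show(); im,s=washers(); save('w1',im)
for p in((0,30),(0,-30),(-42,88),(-42,-88),(-165,95),(-165,-95),(150,0)):
    w=b2w(np.array(p)/1e3); print(p,w2pix('wrist',[*w,.014],s).round())
E
```

```text
t 2.75 b [-41.9  -1.8] tip 177.5 hd 39.5 F [0.2 0.3 0.3] op 0.27 q [ 0.09  0.62 -0.1   1.95  0.11  0.57  0.43] tilt [ 0.0016 -0.0023 -1.    ]
washer 0.94 px [369. 430.] b [-181.4 -197.8] R 22.6 rgb [154. 138.  65.]
washer 0.91 px [488. 283.] b [  11.7 -164.5] R 21.3 rgb [168. 152.  77.]
washer 0.83 px [244. 205.] b [-72.8  52.8] R 20.4 rgb [150. 151. 147.]
washer 0.78 px [331. 279.] b [-77.3 -49.2] R 20.3 rgb [97. 97. 94.]
washer 0.66 px [241. 282.] b [-131.9   12. ] R 20.7 rgb [103. 104. 102.]
washer 0.61 px [199.   3.] b [ 30.1 167.4] R 9.5 rgb [104.  96.  69.]
(0, 30) [317. 155.]
(0, -30) [371. 200.]
(-42, 88) [231. 149.]
(-42, -88) [387. 274.]
(-165, 95) [146. 252.]
(-165, -95) [308. 365.]
(150, 0) [475.  23.]
```

View pics/w1.png

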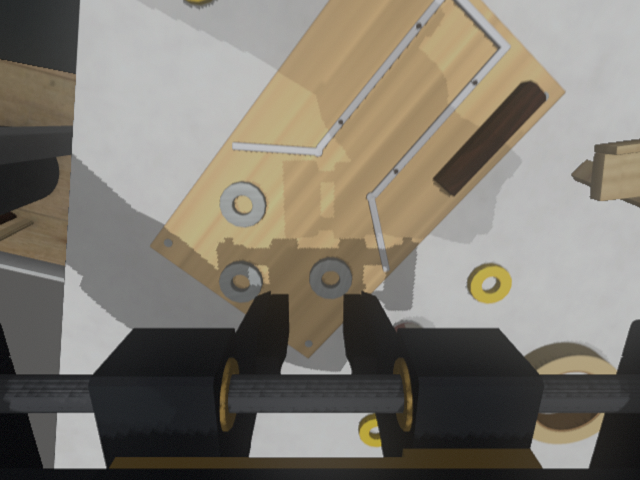

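Wrist view: the posts show at (320,152) and (372,197), about 3 px from where my board pose predicts. The grey washers are c (244,205), a (331,279) and b (241,282), and all the yellow ones are off the board. The steel ones are unambiguous by colour (equal RGB) and position. I'll start with washer_a.

```bash
python3 -c "
from h import *
plan((-114,-79,40,40,4),(-114,-79,7,40,2))"
```

```text
[np.float64(-0.0273), np.float64(0.003), np.float64(0.0344), 0, 0, np.float64(-0.0)] 44.0
[np.float64(-0.0273), np.float64(0.003), np.float64(0.0344), 0, 0, np.float64(-0.0)] 44.0
[np.float64(-0.0273), np.float64(0.0029), np.float64(0.0344), 0, 0, np.float64(-0.0)] 44.0
[np.float64(-0.0273), np.float64(0.0029), np.float64(0.0344), 0, 0, np.float64(-0.0)] 44.0
[np.float64(0.0), np.float64(0.0), np.float64(0.0165), 0, 0, np.float64(-0.0)] 16.5
[np.float64(0.0), np.float64(0.0), np.float64(0.0165), 0, 0, np.float64(-0.0)] 16.5
```

Run:
```python
from h import *
im=cv2.imread('pics/w1.png'); save('w1crop',cv2.resize(im[170:320,180:400,::-1],None,fx=3.5,fy=3.5,interpolation=2)[:525])
```

```text
(no output)
```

View pics/w1crop.png

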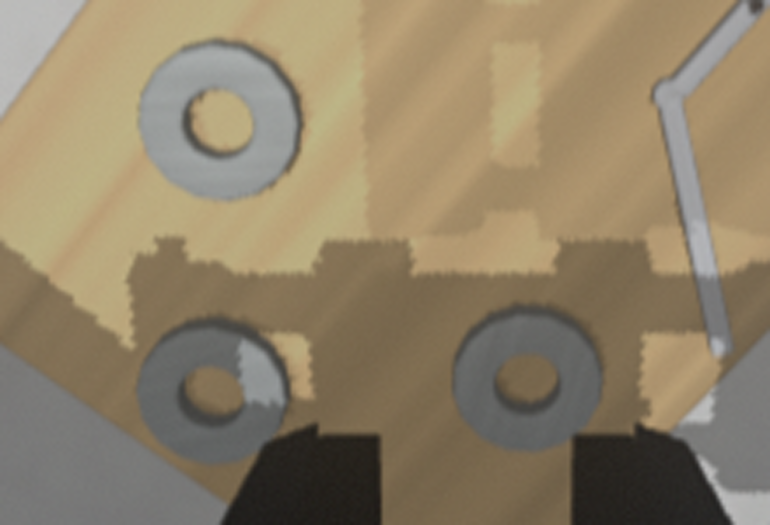

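The crop confirms three steel washers (c upper left, b lower left, a right), with the finger gap in line behind a. I'll descend behind it.

{"name": "play_rows", "arguments": {
  "rows": [
    [27, -0.027, 0.003, 0.034, 0, 0, 0],
    [27, -0.027, 0.003, 0.034, 0, 0, 0],
    [27, -0.027, 0.003, 0.034, 0, 0, 0],
    [27, -0.027, 0.003, 0.034, 0, 0, 0],
    [27, 0, 0, 0.017, 0, 0, 0],
    [27, 0, 0, 0.016, 0, 0, 0],
    [27, 0, 0, 0, 0, 0, 0]
  ]
}}

```text
clock: 3.72
tool_pos: [0.5754, -0.141, 0.1832]
eef_rot: [0.498, 0.867, 0.0, -0.001]
contact_force: [0.4, 0.5, -0.4]
opening: 0.27
finger_force: 0.0
```

```bash
python3 -c "
from h import *
show();im,s=washers();show(); save('w2',im)"
```

```text
t 3.73 b [-111.2  -77.6] tip 8.2 hd 40.1 F [ 0.4  0.5 -0.4] op 0.27 q [ 0.21  0.97 -0.08  1.79  0.18  0.39  0.53] tilt [-0.0022  0.0016 -1.    ]
washer 0.95 px [115. 221.] b [-132.     9.7] R 21.5 rgb [138. 140. 138.]
washer 0.87 px [103.  51.] b [-73.7  50. ] R 21.0 rgb [137. 140. 138.]
washer 0.87 px [620. 244.] b [  -0.7 -155.8] R 17.6 rgb [134. 119.  61.]
washer 0.73 px [316. 220.] b [-78.1 -50.2] R 19.8 rgb [143. 145. 143.]
t 3.83 b [-112.   -78.4] tip 9.5 hd 40.0 F [ 0.3 -0.1  0. ] op 0.268 q [ 0.21  0.97 -0.08  1.79  0.18  0.39  0.53] tilt [ 6.e-04  5.e-04 -1.e+00]
```

View pics/w2.png

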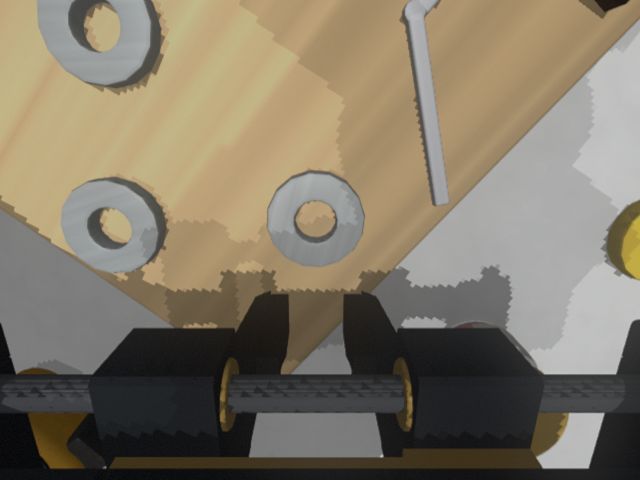

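Aligned: a is centred ahead of the gap at px (316,220). I'll lower to 6.5 mm tip height and push it toward the gate centre.

```bash
python3 -c "
from h import *
plan((-41,-16,6.5,40,10),(-45,-8,6.5,20,2),(-47,0,6.5,0,2),start=(-112,-78,9,40))"
```

```text
[np.float64(0.0094), np.float64(-0.0002), np.float64(0.0002), 0, 0, np.float64(-0.0)] 9.4
[np.float64(0.0094), np.float64(-0.0002), np.float64(0.0002), 0, 0, np.float64(-0.0)] 9.4
[np.float64(0.0094), np.float64(-0.0002), np.float64(0.0002), 0, 0, np.float64(-0.0)] 9.4
[np.float64(0.0094), np.float64(-0.0002), np.float64(0.0002), 0, 0, np.float64(-0.0)] 9.4
[np.float64(0.0094), np.float64(-0.0002), np.float64(0.0002), 0, 0, np.float64(-0.0)] 9.4
[np.float64(0.0094), np.float64(-0.0002), np.float64(0.0002), 0, 0, np.float64(-0.0)] 9.4
[np.float64(0.0094), np.float64(-0.0002), np.float64(0.0002), 0, 0, np.float64(-0.0)] 9.4
[np.float64(0.0094), np.float64(-0.0002), np.float64(0.0002), 0, 0, np.float64(-0.0)] 9.4
[np.float64(0.0094), np.float64(-0.0002), np.float64(0.0002), 0, 0, np.float64(-0.0)] 9.4
[np.float64(0.0094), np.float64(-0.0002), np.float64(0.0002), 0, 0, np.float64(-0.0)] 9.4
[np.float64(0.001), np.float64(-0.0043), np.float64(-0.0), 0, 0, np.float64(10.0)] 4.5
[np.float64(0.0003), np.float64(-0.0045), np.float64(-0.0), 0, 0, np.float64(10.0)] 4.5
[np.float64(0.0004), np.float64(-0.0041), np.float64(-0.0), 0, 0, np.float64(10.0)] 4.1
[np.float64(-0.0003), np.float64(-0.0041), np.float64(-0.0), 0, 0, np.float64(10.0)] 4.1
```

{"name": "play_rows", "arguments": {
  "rows": [
    [27, 0, 0, 0.0025, 0, 0, 0],
    [27, 0.008, 0, 0, 0, 0, 0],
    [27, 0.008, 0, 0, 0, 0, 0],
    [27, 0.009, 0, 0, 0, 0, 0],
    [27, 0.01, 0, 0, 0, 0, 0],
    [27, 0.01, 0, 0, 0, 0, 0],
    [27, 0.01, 0, 0, 0, 0, 0],
    [27, 0.005, 0, 0, 0, 0, 0]
  ]
}}

```text
clock: 4.82
tool_pos: [0.5457, -0.0902, 0.1812]
eef_rot: [0.499, 0.867, 0.0, -0.0]
contact_force: [0.1, -0.2, 1.7]
opening: 0.275
finger_force: 0.4
```

```bash
python3 -c "
from h import *
show();im,s=washers();show();show()"
```

```text
t 4.83 b [-66.3 -39.6] tip 6.2 hd 40.0 F [ 0.1 -0.2  1.7] op 0.275 q [ 0.11  0.95 -0.05  1.92  0.16  0.28  0.46] tilt [-3.e-04  3.e-04 -1.e+00]
washer 0.88 px [314. 257.] b [-46.2 -23.4] R 20.1 rgb [127. 129. 127.]
washer 0.76 px [609. 339.] b [   7.5 -148.1] R 16.6 rgb [140. 125.  60.]
washer 0.67 px [116. 330.] b [-129.2   13.7] R 21.9 rgb [89. 90. 89.]
washer 0.65 px [120. 191.] b [-71.8  51.5] R 20.8 rgb [143. 146. 144.]
t 4.92 b [-66.4 -39.6] tip 6.1 hd 40.0 F [0.5 0.3 0.1] op 0.267 q [ 0.11  0.95 -0.05  1.92  0.16  0.28  0.46] tilt [-7.e-04  5.e-04 -1.e+00]
t 4.92 b [-66.4 -39.6] tip 6.1 hd 40.0 F [0.5 0.3 0.1] op 0.267 q [ 0.11  0.95 -0.05  1.92  0.16  0.28  0.46] tilt [-7.e-04  5.e-04 -1.e+00]
```

{"name": "play_rows", "arguments": {
  "rows": [
    [27, 0.009, 0, 0, 0, 0, 0],
    [27, 0.009, 0, 0, 0, 0, 0],
    [27, 0.009, 0, 0, 0, 0, 0],
    [27, 0.006, 0, 0, 0, 0, 0],
    [27, 0, -0.0045, 0, 0, 0, 10],
    [27, 0, -0.0045, 0, 0, 0, 10],
    [27, 0, -0.0045, 0, 0, 0, 10],
    [27, 0, -0.0045, 0, 0, 0, 10]
  ]
}}

```text
clock: 5.92
tool_pos: [0.5121, -0.0668, 0.1812]
eef_rot: [0.767, 0.641, -0.0, -0.0]
contact_force: [-0.6, 0.6, 0.3]
opening: 0.269
finger_force: 0.0
```

```bash
python3 -c "
from h import *
show();im,s=washers();show();save('w3',im)"
```

```text
t 5.92 b [-49.   -2.5] tip 6.2 hd -0.4 F [-0.6  0.6  0.3] op 0.269 q [ 0.02  0.94  0.04  2.03 -0.19  0.18  0.05] tilt [-2.e-04  1.e-04 -1.e+00]
washer 0.7 px [314. 250.] b [-19.4  -2.7] R 20.3 rgb [124. 126. 124.]
washer 0.6 px [194. 323.] b [-52.2  49. ] R 9.3 rgb [69. 69. 67.]
washer 0.58 px [288. 441.] b [-123.4   10.7] R 18.8 rgb [82. 83. 81.]
t 6.03 b [-49.   -2.2] tip 6.1 hd -0.1 F [-0.2 -0.4  0.1] op 0.268 q [ 0.02  0.94  0.04  2.03 -0.19  0.18  0.05] tilt [-0.0011 -0.     -1.    ]
```

View pics/w3.png

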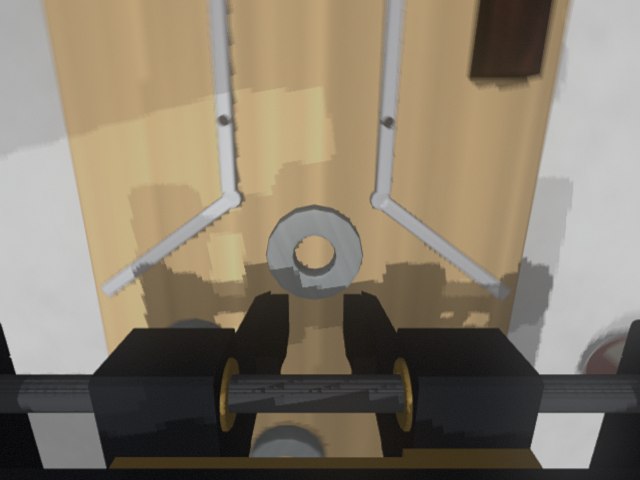

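Wrist view: a sits at (314,253) just before the posts at (233,200) and (380,200), nested in the fingers. Now I'll push it down the slot.

{"name": "play_rows", "arguments": {
  "rows": [
    [27, 0.006, 0, -0.0005, 0, 0, 0],
    [27, 0.01, -0.0005, 0, 0, 0, 0],
    [27, 0.011, -0.0005, 0, 0, 0, 0],
    [27, 0.011, -0.0005, 0, 0, 0, 0],
    [27, 0.011, -0.0005, 0, 0, 0, 0],
    [27, 0.011, -0.0005, 0, 0, 0, 0],
    [27, 0.011, 0, 0, 0, 0, 0],
    [27, 0.006, 0, 0, 0, 0, 0]
  ]
}}

```text
clock: 7.02
tool_pos: [0.5234, 0.0102, 0.1817]
eef_rot: [0.765, 0.644, 0.0, -0.0]
contact_force: [0.5, -0.2, 0.4]
opening: 0.271
finger_force: 0.2
```

```bash
python3 -c "
from h import *
show();im,s=washers();show();save('w4',im)"
```

```text
t 7.03 b [28.8 -0.4] tip 6.7 hd 0.0 F [ 0.5 -0.2  0.4] op 0.271 q [-0.14  0.94  0.06  2.01 -0.25  0.2  -0.04] tilt [ 1.e-04  4.e-04 -1.e+00]
washer 0.76 px [316. 256.] b [55.2 -0.8] R 20.6 rgb [140. 140. 138.]
t 7.12 b [28.8 -0.4] tip 6.7 hd 0.0 F [-0.1 -0.2  0.5] op 0.269 q [-0.14  0.94  0.06  2.01 -0.25  0.2  -0.03] tilt [ 2.e-04  6.e-04 -1.e+00]
```

{"name": "play_rows", "arguments": {
  "rows": [
    [27, 0.01, 0, 0, 0, 0, 0],
    [27, 0.011, 0, 0, 0, 0, 0],
    [27, 0.011, 0, 0, 0, 0, 0],
    [27, 0.011, 0, 0, 0, 0, 0],
    [27, 0.008, 0, 0, 0, 0, 0],
    [27, 0.005, 0, 0, 0, 0, 0],
    [27, -0.012, 0, 0, 0, 0, 0],
    [27, -0.03, 0, -0.03, 0, 0, 0]
  ]
}}

```text
clock: 8.12
tool_pos: [0.5249, 0.023, 0.2106]
eef_rot: [0.765, 0.644, -0.001, -0.001]
contact_force: [0.3, -1.3, 0.7]
opening: 0.267
finger_force: 0.0
```

```bash
python3 -c "
from h import *
show();im,s=washers();show();save('w4',im);
plan((-110,80,35,-40,4),start=(44,0,36.5,0))"
```

```text
t 8.12 b [41.7  0.3] tip 35.6 hd 0.1 F [ 0.3 -1.3  0.7] op 0.267 q [-0.18  0.89  0.08  2.   -0.25  0.26 -0.05] tilt [-3.3e-03  5.0e-04 -1.0e+00]
washer 0.93 px [318. 148.] b [110.3  -0.9] R 19.6 rgb [168. 167. 160.]
washer 0.61 px [254. 448.] b [-59.5  36.2] R 8.0 rgb [94. 87. 76.]
washer 0.59 px [612. 329.] b [  19.6 -157.9] R 20.0 rgb [179. 165. 103.]
washer 0.58 px [ 12. 281.] b [ 48.8 157.5] R 15.6 rgb [128. 118.  77.]
t 8.22 b [36.5 -1.2] tip 38.7 hd -0.5 F [ 0.5  0.1 -0.3] op 0.271 q [-0.18  0.88  0.09  2.   -0.25  0.26 -0.05] tilt [ 0.0023 -0.0039 -1.    ]
[np.float64(-0.0385), np.float64(-0.02), np.float64(0.0004), 0, 0, np.float64(10.0)] 43.4
[np.float64(-0.0414), np.float64(-0.013), np.float64(0.0004), 0, 0, np.float64(10.0)] 43.4
[np.float64(-0.043), np.float64(-0.0056), np.float64(0.0004), 0, 0, np.float64(10.0)] 43.4
[np.float64(-0.0433), np.float64(0.0019), np.float64(0.0004), 0, 0, np.float64(10.0)] 43.4
```

Washer a is at x ≈ 110 mm, y ≈ −1. Next is c at (−75, 51.5).

{"name": "play_rows", "arguments": {
  "rows": [
    [27, -0.038, -0.02, 0, 0, 0, 10],
    [27, -0.041, -0.013, 0, 0, 0, 10],
    [27, -0.043, -0.006, 0, 0, 0, 10],
    [27, -0.043, 0.002, 0, 0, 0, 10],
    [27, 0, 0, 0.014, 0, 0, 0],
    [27, 0, 0, 0.014, 0, 0, 0],
    [27, 0, 0, 0, 0, 0, 0]
  ]
}}

```text
clock: 9.1
tool_pos: [0.4293, -0.1164, 0.1927]
eef_rot: [0.94, 0.342, -0.006, -0.004]
contact_force: [-0.5, 1.1, 0.4]
opening: 0.268
finger_force: 0.0
```

```bash
python3 -c "
from h import *
show();im,s=washers();show();cams.snapshot('top');show()"
```

```text
t 9.1 b [-112.1   70.5] tip 17.7 hd -40.2 F [-0.5  1.1  0.4] op 0.268 q [ 0.14  0.9   0.04  2.23 -1.    0.04  0.29] tilt [-0.0142  0.004  -0.9999]
washer 0.58 px [452. 252.] b [-132.1   11.8] R 20.8 rgb [93. 93. 92.]
washer 0.57 px [295. 216.] b [-73.3  51.5] R 20.0 rgb [131. 132. 130.]
t 9.2 b [-111.8   70.8] tip 18.4 hd -40.2 F [0.7 0.6 0.5] op 0.27 q [ 0.13  0.9   0.04  2.23 -1.    0.04  0.29] tilt [-0.0137  0.0041 -0.9999]
t 9.25 b [-111.7   70.8] tip 18.5 hd -40.2 F [0.1 0.2 1. ] op 0.27 q [ 0.13  0.9   0.04  2.23 -1.    0.04  0.29] tilt [-0.0135  0.0041 -0.9999]
```

c's oblique approach hits joint limits: q5 and q6 are at their stops because it is too close to the base. c is untouched. I'll take b next along the free −y side. Later I'll push c with heading 0 and a wider pocket, which keeps the wrist farther out.

```bash
python3 -c "
from h import *
plan((-120,55,36,-30,2),(-174,11,36,0,4))"
```

```text
[np.float64(0.0019), np.float64(0.0087), np.float64(-0.0087), 0, 0, np.float64(-5.1)] 12.5
[np.float64(0.0011), np.float64(0.0088), np.float64(-0.0087), 0, 0, np.float64(-5.1)] 12.5
[np.float64(-0.0062), np.float64(0.0163), np.float64(-0.0), 0, 0, np.float64(-7.5)] 17.4
[np.float64(-0.0083), np.float64(0.0153), np.float64(-0.0), 0, 0, np.float64(-7.5)] 17.4
[np.float64(-0.0102), np.float64(0.0141), np.float64(-0.0), 0, 0, np.float64(-7.5)] 17.4
[np.float64(-0.0119), np.float64(0.0127), np.float64(-0.0), 0, 0, np.float64(-7.5)] 17.4
```

{"name": "play_rows", "arguments": {
  "rows": [
    [30, 0.002, 0.009, -0.009, 0, 0, -5],
    [30, 0.001, 0.009, -0.009, 0, 0, -5],
    [30, -0.006, 0.016, 0, 0, 0, -7.5],
    [30, -0.008, 0.015, 0, 0, 0, -7.5],
    [30, -0.01, 0.014, 0, 0, 0, -7.5],
    [30, -0.012, 0.013, 0, 0, 0, -7.5],
    [30, 0, 0, 0, 0, 0, 0]
  ]
}}

```text
clock: 10.12
tool_pos: [0.4784, -0.1882, 0.2109]
eef_rot: [0.767, 0.642, -0.004, -0.005]
contact_force: [-1.2, 0.6, -0.3]
opening: 0.298
finger_force: 0.0
```

```bash
python3 -c "
from h import *
show();im,s=washers();show();cams.snapshot('top');show()
M=Ro.from_quat(status.get_state()['eef_rot']).as_matrix();print(M.round(4))
t=Ro.from_matrix(M); hd=B[2]; G=np.array([[np.cos(hd),np.sin(hd),0],[np.sin(hd),-np.cos(hd),0],[0,0,-1]]).T
print(np.degrees(Ro.from_matrix(M.T@G).as_rotvec()).round(2))"
```

```text
t 10.12 b [-174.4    9.9] tip 35.9 hd -0.3 F [-1.2  0.6 -0.3] op 0.298 q [ 0.17  0.89  0.19  2.03 -0.58  0.28  0.67] tilt [-0.0117  0.003  -0.9999]
washer 0.87 px [218.  72.] b [-74.7  51.8] R 20.0 rgb [163. 165. 163.]
washer 0.72 px [316. 208.] b [-133.6   10.9] R 20.0 rgb [140. 141. 138.]
t 10.22 b [-172.9   10.9] tip 35.6 hd -0.2 F [ 0.8 -0.  -0.3] op 0.299 q [ 0.17  0.89  0.19  2.04 -0.58  0.28  0.67] tilt [-0.0139  0.0052 -0.9999]
t 10.28 b [-172.7   11. ] tip 35.5 hd -0.2 F [ 0.6 -0.1 -0.2] op 0.299 q [ 0.17  0.89  0.19  2.04 -0.58  0.28  0.67] tilt [-0.0142  0.0054 -0.9999]
[[ 0.1741  0.9846 -0.0142]
 [ 0.9847 -0.174   0.0054]
 [ 0.0028 -0.0149 -0.9999]]
[-0.85 -0.16 -0.15]
```

{"name": "play_rows", "arguments": {
  "rows": [
    [30, 0, 0, 0, -0.85, -0.15, -0.15],
    [30, 0, 0, 0.014, 0, 0, 0],
    [30, 0, 0, 0.014, 0, 0, 0],
    [30, 0, 0, 0, 0, 0, 0]
  ]
}}

```text
clock: 10.78
tool_pos: [0.4776, -0.1871, 0.1809]
eef_rot: [0.765, 0.644, -0.001, -0.001]
contact_force: [0.4, -0.0, 0.2]
opening: 0.299
finger_force: 0.0
```

```bash
python3 -c "
from h import *
show();cams.snapshot('top');show();cams.snapshot('top');show()
plan((-159,11,6.7,0,2),(-110,-8,6.7,0,5),(-60,-8,6.7,0,5),(-25,0,6.7,0,4))"
```

```text
t 10.78 b [-173.4   10.8] tip 5.9 hd 0.1 F [ 0.4 -0.   0.2] op 0.299 q [ 0.2   0.95  0.13  2.04 -0.59  0.19  0.7 ] tilt [-1.6e-03  3.0e-04 -1.0e+00]
t 10.82 b [-173.6   10.7] tip 6.5 hd 0.1 F [ 0.4 -0.6  0.2] op 0.298 q [ 0.2   0.94  0.13  2.04 -0.59  0.19  0.7 ] tilt [-9.e-04 -2.e-04 -1.e+00]
t 10.88 b [-173.6   10.5] tip 7.0 hd 0.1 F [ 0.3  0.2 -0.4] op 0.298 q [ 0.2   0.94  0.13  2.04 -0.59  0.19  0.7 ] tilt [-1.e-04 -6.e-04 -1.e+00]
[np.float64(0.0073), np.float64(-0.0003), np.float64(0.0001), 0, 0, np.float64(0.0)] 7.3
[np.float64(0.0073), np.float64(-0.0003), np.float64(0.0001), 0, 0, np.float64(0.0)] 7.3
[np.float64(0.0098), np.float64(0.0038), np.float64(0.0), 0, 0, np.float64(-0.0)] 10.5
[np.float64(0.0098), np.float64(0.0038), np.float64(0.0), 0, 0, np.float64(-0.0)] 10.5
[np.float64(0.0098), np.float64(0.0038), np.float64(0.0), 0, 0, np.float64(-0.0)] 10.5
[np.float64(0.0098), np.float64(0.0038), np.float64(0.0), 0, 0, np.float64(-0.0)] 10.5
[np.float64(0.0098), np.float64(0.0038), np.float64(0.0), 0, 0, np.float64(-0.0)] 10.5
[np.float64(0.01), np.float64(0.0), np.float64(0.0), 0, 0, np.float64(-0.0)] 10.0
[np.float64(0.01), np.float64(0.0), np.float64(0.0), 0, 0, np.float64(-0.0)] 10.0
[np.float64(0.01), np.float64(0.0), np.float64(0.0), 0, 0, np.float64(-0.0)] 10.0
[np.float64(0.01), np.float64(0.0), np.float64(0.0), 0, 0, np.float64(-0.0)] 10.0
[np.float64(0.01), np.float64(0.0), np.float64(0.0), 0, 0, np.float64(-0.0)] 10.0
[np.float64(0.0087), np.float64(-0.002), np.float64(0.0), 0, 0, np.float64(-0.0)] 9.0
[np.float64(0.0087), np.float64(-0.002), np.float64(0.0), 0, 0, np.float64(-0.0)] 9.0
[np.float64(0.0087), np.float64(-0.002), np.float64(0.0), 0, 0, np.float64(-0.0)] 9.0
[np.float64(0.0087), np.float64(-0.002), np.float64(0.0), 0, 0, np.float64(-0.0)] 9.0
```

{"name": "play_rows", "arguments": {
  "rows": [
    [30, 0.007, 0, 0.0005, 0, 0, 0],
    [30, 0.007, 0, 0, 0, 0, 0],
    [30, 0.009, 0.0038, 0, 0, 0, 0],
    [30, 0.01, 0.0038, 0, 0, 0, 0],
    [30, 0.01, 0.0038, 0, 0, 0, 0],
    [30, 0.01, 0.0038, 0, 0, 0, 0],
    [30, 0.01, 0.0038, 0, 0, 0, 0],
    [30, 0.007, 0, 0, 0, 0, 0]
  ]
}}

```text
clock: 11.88
tool_pos: [0.5094, -0.1208, 0.1819]
eef_rot: [0.765, 0.645, 0.0, 0.001]
contact_force: [-0.0, -1.3, 0.8]
opening: 0.299
finger_force: 0.4
```

```bash
python3 -c "
from h import *
show();im,s=washers();show()"
```

```text
t 11.88 b [-102.7   -9. ] tip 6.9 hd 0.1 F [-0.  -1.3  0.8] op 0.299 q [ 0.05  0.95  0.17  2.01 -0.64  0.23  0.6 ] tilt [ 0.0015 -0.0011 -1.    ]
washer 0.66 px [162. 250.] b [-72.6  50.7] R 20.9 rgb [123. 124. 122.]
washer 0.57 px [315. 261.] b [-77.1 -10.2] R 20.3 rgb [120. 121. 120.]
t 11.97 b [-102.3   -8.7] tip 6.8 hd 0.2 F [ 0.4 -0.5 -0.2] op 0.303 q [ 0.05  0.95  0.17  2.01 -0.64  0.23  0.6 ] tilt [ 1.e-03 -2.e-04 -1.e+00]
```

{"name": "play_rows", "arguments": {
  "rows": [
    [30, 0.01, 0, 0, 0, 0, 0],
    [30, 0.011, 0, 0, 0, 0, 0],
    [30, 0.011, 0, 0, 0, 0, 0],
    [30, 0.01, 0, 0, 0, 0, 0],
    [30, 0.009, -0.002, 0, 0, 0, 0],
    [30, 0.009, -0.002, 0, 0, 0, 0],
    [30, 0.009, -0.002, 0, 0, 0, 0],
    [30, 0.008, -0.002, 0, 0, 0, 0]
  ]
}}

```text
clock: 12.98
tool_pos: [0.5139, -0.0437, 0.1818]
eef_rot: [0.765, 0.644, -0.0, 0.001]
contact_force: [0.4, -0.1, 1.2]
opening: 0.299
finger_force: 0.3
```

```bash
python3 -c "
from h import *
show();im,s=washers();show()"
```

```text
t 12.97 b [-26.   -0.3] tip 6.8 hd 0.1 F [ 0.4 -0.1  1.2] op 0.299 q [-0.11  0.95  0.17  2.04 -0.7   0.21  0.51] tilt [ 7.e-04 -1.e-03 -1.e+00]
washer 0.88 px [315.  10.] b [92.4 -1.1] R 11.3 rgb [106. 102.  94.]
washer 0.56 px [319. 259.] b [-0.3 -1.3] R 20.2 rgb [123. 125. 123.]
t 13.07 b [-25.2  -0.1] tip 6.8 hd 0.2 F [-0.3 -0.   0.5] op 0.304 q [-0.11  0.95  0.17  2.04 -0.7   0.21  0.51] tilt [ 4.e-04  2.e-04 -1.e+00]
```

{"name": "play_rows", "arguments": {
  "rows": [
    [30, 0.009, 0, 0, 0, 0, 0],
    [30, 0.01, 0, 0, 0, 0, 0],
    [30, 0.011, 0, 0, 0, 0, 0],
    [30, 0.011, 0, 0, 0, 0, 0],
    [30, 0.011, 0, 0, 0, 0, 0],
    [30, 0.008, 0, 0, 0, 0, 0],
    [30, 0.005, 0, 0, 0, 0, 0],
    [30, -0.012, 0, 0, 0, 0, 0]
  ]
}}

```text
clock: 14.08
tool_pos: [0.5231, 0.009, 0.1817]
eef_rot: [0.764, 0.645, 0.0, 0.0]
contact_force: [1.1, -0.5, -0.2]
opening: 0.297
finger_force: 0.0
```

```bash
python3 -c "
from h import *
show();im,s=washers();show();plan((20,0,36,0,1),(-106,52,36,0,4),(-106,52,7,0,3))"
```

```text
t 14.07 b [27.6 -0.3] tip 6.7 hd 0.3 F [ 1.1 -0.5 -0.2] op 0.297 q [-0.22  0.96  0.2   2.01 -0.73  0.24  0.44] tilt [ 0.001  0.    -1.   ]
washer 0.93 px [315. 232.] b [65.1 -1.3] R 19.8 rgb [157. 158. 155.]
washer 0.89 px [313. 112.] b [110.   -1.1] R 19.6 rgb [180. 181. 178.]
t 14.18 b [24.  -0.4] tip 6.9 hd -0.1 F [ 0.1 -1.1  0.2] op 0.301 q [-0.22  0.95  0.2   2.02 -0.73  0.24  0.44] tilt [ 7.e-04 -3.e-03 -1.e+00]
[np.float64(-0.004), np.float64(-0.0004), np.float64(-0.0291), 0, 0, np.float64(-0.1)] 29.3
[np.float64(-0.0315), np.float64(-0.013), np.float64(-0.0), 0, 0, np.float64(-0.0)] 34.1
[np.float64(-0.0315), np.float64(-0.013), np.float64(-0.0), 0, 0, np.float64(-0.0)] 34.1
[np.float64(-0.0315), np.float64(-0.013), np.float64(-0.0), 0, 0, np.float64(-0.0)] 34.1
[np.float64(-0.0315), np.float64(-0.013), np.float64(-0.0), 0, 0, np.float64(-0.0)] 34.1
[np.float64(0.0), np.float64(-0.0), np.float64(0.0097), 0, 0, np.float64(-0.0)] 9.7
[np.float64(0.0), np.float64(-0.0), np.float64(0.0097), 0, 0, np.float64(-0.0)] 9.7
[np.float64(0.0), np.float64(-0.0), np.float64(0.0097), 0, 0, np.float64(-0.0)] 9.7
```

Washers b (65) and a (110) are both in the slot. For c I'll use a wider pocket and a 4° lean of the tips toward the base, to keep the wrist off its limit.

{"name": "play_rows", "arguments": {
  "rows": [
    [36, -0.006, 0, -0.03, 0, 0, 0],
    [36, -0.031, -0.01, 0, 1, 0, 0],
    [36, -0.032, -0.01, 0, 1, 0, 0],
    [36, -0.032, -0.01, 0, 1, 0, 0],
    [36, -0.031, -0.01, 0, 1, 0, 0],
    [36, 0, 0, 0, 0, 0, 0]
  ]
}}

```text
clock: 14.92
tool_pos: [0.4597, -0.1185, 0.2132]
eef_rot: [0.766, 0.641, -0.023, -0.026]
contact_force: [1.0, 1.0, -0.5]
opening: 0.368
finger_force: 0.0
```

```bash
cat >> h.py <<'E'
def tip():
    s=status.get_state(); M=Ro.from_quat(s['eef_rot']).as_matrix(); P=s['tool_pos']+.166*M[:,2]
    print('tip b',(w2b(P)*1e3).round(1),'z',round((P[2]-.009)*1e3,1),'q',s['q'].round(2),'lean x',round(np.degrees(np.arcsin(M[2,1])),2),round(np.degrees(np.arcsin(M[2,0])),2))
E
python3 -c "
from h import *
show();tip();im,s=washers();tip();cams.snapshot('top');tip()"
```

```text
t 14.93 b [-108.9   40.2] tip 38.2 hd -0.3 F [ 1.   1.  -0.5] op 0.368 q [ 0.03  0.88  0.21  2.12 -0.63  0.27  0.61] tilt [-0.0689  0.0093 -0.9976]
tip b [-109.4   51.8] z 38.6 q [ 0.03  0.88  0.21  2.12 -0.63  0.27  0.61] lean x -3.98 -0.17
washer 0.68 px [35.  3.] b [ 20.5 170.9] R 8.2 rgb [92. 86. 67.]
washer 0.58 px [316. 217.] b [-72.8  52.5] R 20.1 rgb [134. 135. 133.]
tip b [-105.7   50.7] z 38.3 q [ 0.03  0.88  0.2   2.12 -0.63  0.27  0.61] lean x -3.93 -0.01
tip b [-104.9   50.5] z 38.3 q [ 0.02  0.88  0.2   2.12 -0.63  0.27  0.61] lean x -3.92 0.01
```

{"name": "play_rows", "arguments": {
  "rows": [
    [36, 0, 0, 0.016, 0, 0, 0],
    [36, 0, 0, 0.016, 0, 0, 0],
    [36, 0, 0, 0, 0, 0, 0]
  ]
}}

```text
clock: 15.45
tool_pos: [0.4591, -0.1138, 0.1802]
eef_rot: [0.764, 0.645, -0.022, -0.027]
contact_force: [0.1, -0.0, 0.4]
opening: 0.36
finger_force: 0.0
```

```bash
python3 -c "
from h import *
show();tip();im,s=washers();tip();cams.snapshot('top');tip();save('w5',im)"
```

```text
t 15.45 b [-104.4   41.7] tip 5.2 hd 0.2 F [ 0.1 -0.   0.4] op 0.36 q [ 0.06  0.94  0.14  2.13 -0.65  0.19  0.63] tilt [-0.0692  0.0123 -0.9975]
tip b [-104.3   53.3] z 5.7 q [ 0.06  0.94  0.14  2.13 -0.65  0.19  0.63] lean x -4.03 0.03
washer 0.66 px [316. 244.] b [-72.5  52.5] R 20.2 rgb [121. 123. 121.]
tip b [-104.9   52.8] z 6.5 q [ 0.06  0.94  0.14  2.13 -0.65  0.19  0.63] lean x -3.93 -0.02
tip b [-105.2   52.6] z 6.8 q [ 0.06  0.94  0.14  2.13 -0.65  0.19  0.63] lean x -3.9 -0.04
```

View pics/w5.png

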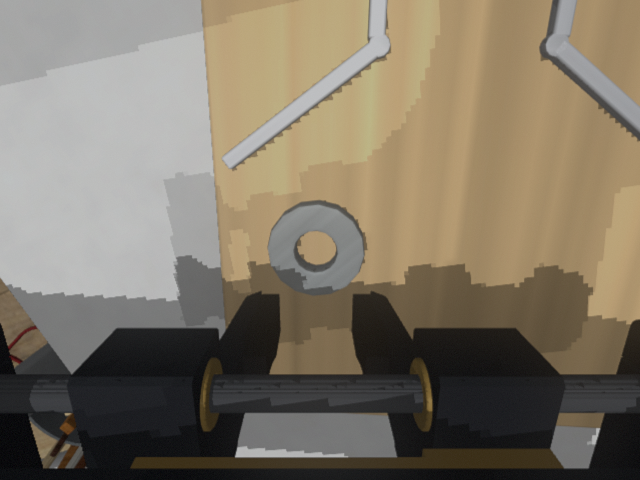

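c (316,247) is centred ahead of the fingers. Now I'll push diagonally toward the gate, compensating the lean in z.

{"name": "play_rows", "arguments": {
  "rows": [
    [36, 0.008, 0, 0.0008, 0, 0, 0],
    [36, 0.008, 0.006, -0.0004, 0, 0, 0],
    [36, 0.009, 0.008, -0.00055, 0, 0, 0],
    [36, 0.009, 0.008, -0.00055, 0, 0, 0],
    [36, 0.008, 0.007, -0.0005, 0, 0, 0],
    [36, 0, 0, 0, 0, 0, 0]
  ]
}}

```text
clock: 16.35
tool_pos: [0.4957, -0.0775, 0.1801]
eef_rot: [0.764, 0.645, -0.022, -0.026]
contact_force: [-0.0, 0.1, -0.2]
opening: 0.362
finger_force: 0.0
```

```bash
python3 -c "
from h import *
show();tip();im,s=washers();tip();cams.snapshot('top');tip()"
```

```text
t 16.35 b [-62.4  11.9] tip 5.1 hd 0.2 F [-0.   0.1 -0.2] op 0.362 q [-0.05  0.96  0.2   2.05 -0.67  0.27  0.56] tilt [-0.0667  0.0109 -0.9977]
tip b [-62.5  23.1] z 5.5 q [-0.05  0.96  0.2   2.05 -0.67  0.27  0.56] lean x -3.87 -0.02
washer 0.82 px [388.  23.] b [55.2 -0.7] R 17.4 rgb [146. 148. 148.]
washer 0.82 px [315. 264.] b [-37.8  20.9] R 20.4 rgb [113. 114. 112.]
tip b [-63.7  24.1] z 5.5 q [-0.05  0.96  0.2   2.05 -0.67  0.27  0.56] lean x -3.94 -0.06
tip b [-64.   24.3] z 5.5 q [-0.05  0.96  0.2   2.05 -0.67  0.27  0.56] lean x -3.96 -0.07
```

{"name": "play_rows", "arguments": {
  "rows": [
    [36, 0, -0.0057, -0.0004, -2, 0, 0],
    [36, 0, -0.0057, -0.0004, -1.9, 0, 0],
    [36, 0.008, 0.006, 0, 0, 0, 0],
    [36, 0.009, 0.007, 0, 0, 0, 0],
    [36, 0.008, 0.006, 0, 0, 0, 0],
    [36, 0, 0, 0, 0, 0, 0]
  ]
}}

```text
clock: 17.25
tool_pos: [0.5076, -0.0538, 0.1814]
eef_rot: [0.764, 0.645, -0.0, 0.0]
contact_force: [0.2, -0.3, 0.6]
opening: 0.356
finger_force: 0.0
```

```bash
python3 -c "
from h import *
show();tip();im,s=washers();tip();cams.snapshot('top');tip()"
```

```text
t 17.25 b [-37.    4.1] tip 6.4 hd 0.3 F [ 0.2 -0.3  0.6] op 0.356 q [-0.08  0.95  0.16  2.05 -0.72  0.2   0.55] tilt [ 5.e-04 -6.e-04 -1.e+00]
tip b [-37.1   4. ] z 6.4 q [-0.08  0.95  0.16  2.05 -0.72  0.2   0.55] lean x 0.03 -0.03
washer 0.88 px [329.  65.] b [63.7 -1.1] R 19.7 rgb [156. 159. 158.]
washer 0.83 px [318. 262.] b [-12.7   2.3] R 20.4 rgb [119. 120. 118.]
tip b [-38.4   5.1] z 6.4 q [-0.08  0.95  0.16  2.05 -0.72  0.2   0.55] lean x -0.04 -0.06
tip b [-38.8   5.3] z 6.4 q [-0.08  0.95  0.16  2.05 -0.72  0.2   0.55] lean x -0.06 -0.07
```

{"name": "play_rows", "arguments": {
  "rows": [
    [36, 0.007, 0.002, -0.0003, 0, 0, 0],
    [36, 0.009, 0.002, 0, 0, 0, 0],
    [36, 0.009, 0.001, 0, 0, 0, 0],
    [36, 0.009, 0, 0, 0, 0, 0],
    [36, 0.007, 0, 0, 0, 0, 0],
    [36, 0.003, 0, 0, 0, 0, 0],
    [36, 0, 0, 0, 0, 0, 0]
  ]
}}

```text
clock: 18.27
tool_pos: [0.5189, -0.0124, 0.1818]
eef_rot: [0.765, 0.644, -0.001, -0.0]
contact_force: [-0.5, -0.2, 0.0]
opening: 0.359
finger_force: 0.0
```

```bash
python3 -c "
from h import *
show();im,s=washers();tip()"
```

```text
t 18.27 b [5.7 0.2] tip 6.8 hd 0.1 F [-0.5 -0.2  0. ] op 0.359 q [-0.18  0.95  0.19  2.03 -0.74  0.23  0.49] tilt [-1.e-03 -6.e-04 -1.e+00]
washer 0.91 px [318. 171.] b [67.3 -1.3] R 19.5 rgb [163. 166. 165.]
washer 0.87 px [317.  63.] b [109.4  -1. ] R 19.8 rgb [167. 170. 170.]
washer 0.68 px [318. 268.] b [28.4 -0.3] R 20.3 rgb [127. 129. 128.]
tip b [5.2 0.3] z 6.8 q [-0.18  0.95  0.19  2.03 -0.74  0.23  0.49] lean x -0.05 -0.05
```

All three are in. I'll back off, lift clear and check from above.

{"name": "play_rows", "arguments": {
  "rows": [
    [36, -0.012, 0, 0, 0, 0, 0],
    [36, -0.02, 0, 0, 0, 0, 0],
    [36, -0.02, 0, -0.03, 0, 0, 0],
    [36, -0.03, 0, -0.045, 0, 0, 0],
    [36, -0.03, 0, -0.045, 0, 0, 0],
    [36, -0.03, 0, -0.045, 0, 0, 0],
    [36, 0, 0, 0, 0, 0, 0],
    [36, 0, 0, 0, 0, 0, 0]
  ]
}}

```text
clock: 19.38
tool_pos: [0.4944, -0.1523, 0.3463]
eef_rot: [0.765, 0.644, -0.001, -0.001]
contact_force: [-0.3, 0.2, -1.1]
opening: 0.361
finger_force: 0.0
```

```bash
python3 -c "
from h import *
show();washers();im,s=washers('top');save('end',im[130:370,170:490]); 
print([ (l,c2w('top',d[0]['at']).round(3)) for l in ('pigment_jar','tape_measure','moulding_offcut') if (d:=finder.spot_in('top',l))])
cv2.imwrite('pics/end.png',cv2.resize(cv2.imread('pics/end.png'),None,fx=2.4,fy=2.4))"
```

```text
t 19.38 b [-136.3    0.3] tip 171.3 hd 0.1 F [-0.3  0.2 -1.1] op 0.361 q [-0.06  0.69  0.45  1.97 -0.51  0.6   0.56] tilt [-1.9e-03  5.0e-04 -1.0e+00]
washer 0.94 px [546.  30.] b [   7.5 -167. ] R 20.9 rgb [176. 158.  71.]
washer 0.89 px [317.  16.] b [23.6 -0.3] R 19.2 rgb [142. 143. 141.]
washer 0.88 px [73.  7.] b [ 26.8 175.2] R 15.4 rgb [157. 141.  71.]
washer 0.61 px [543. 272.] b [-182.6 -201.4] R 21.4 rgb [174. 157.  82.]
washer 0.28 px [311. 110.] b [-65.1   1.4] R 129.6 rgb [171. 150. 115.]
washer 0.64 px [243. 250.] b [108.2  -1.7] R 20.7 rgb [171. 164. 151.]
washer 0.6 px [264. 233.] b [ 51.5 -17.2] R 132.3 rgb [214. 184. 134.]
washer 0.59 px [316. 165.] b [   8.9 -171.8] R 20.0 rgb [225. 202.  66.]
washer 0.23 px [366. 181.] b [ -85. -159.] R 27.0 rgb [186. 151.  83.]
[('pigment_jar', array([ 0.653, -0.126,  0.051])), ('tape_measure', array([ 0.483, -0.282,  0.034])), ('moulding_offcut', array([0.601, 0.066, 0.027]))]
```

View pics/end.png

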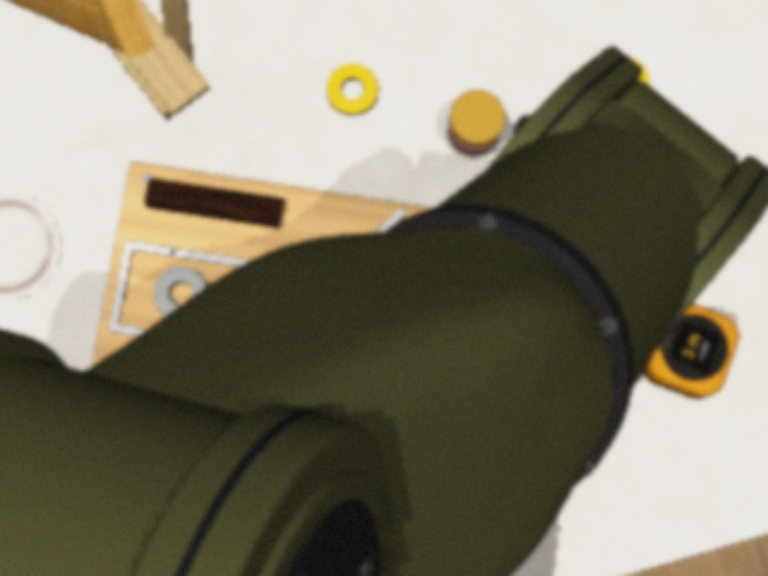

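The top view shows a in the slot at (180,290) of the crop, and the arm hides b and c. The wrist camera puts c at x ≈ 24 and b at x ≈ 67 (read before the back-off). The jar, tape measure and offcut are where they were, so I'm handing in.

```bash
python3 -c "
from h import *
print(r.finish_job())"
```

```text
the job is handed in; nothing more can be done
None
```

The job is handed in with all three steel washers in single file in the slot, at about 24, 67 and 109 mm past the gate and within 2 mm of its midline by the camera, and the jar, tape measure and offcut where they were; the judge's result was not shown.

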